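# Mark the knob hole with an automatic punch

### The job

A new knob is going on the drawer front that lies on the worktop. Take the automatic punch out of its wooden stand, put its point through the middle one of the jig's three guide bushes and, holding it upright, press slowly straight down until the spring trips and the push gives way; then lift off without bearing down on the spent punch, which would dent the panel, and put the punch back in its stand. Trip it nowhere but in the middle bush and leave the jar, mug, glass and tin standing where they are.

Things in the scene. Friction and masses are not known exactly. Their poses are not given: they have to be found in the camera images.
- punch: automatic centre punch, 0.12 kg: upright round steel barrel 18 mm in diameter, 88 mm long, with a dark knurled band from 40 to 80 mm, then a 20 mm cap up to 106 mm. Origin: middle of the barrel's flat nose (15 mm across, 18 mm from 5 mm up); z up along the barrel. Starts in the stand, the lower 30 mm of the barrel hidden. The point sticks out below the nose.
- punch_point (a joint): how far the point is pushed back into the barrel (m): 0 at rest, rigid stop at 0.0085. The push needed rises from 2 N to a peak of about 13 N near 0.0035, gives way to about 6 N at 0.006 (tripped) and 3 N at 0.0075. No catch: it springs back by itself. At the stop the push grows steeply; 19 N or more dents the panel.
- drawer_front: fixed white drawer front, 140 (x) x 220 (y) mm, lying flat; field 18 mm high, rim 23 mm. Origin: centre of its underside, z up. Along y across its middle lies an aluminium jig plate 44 x 164 x 8 mm with three steel guide bushes in a row, at y = -44, 0 and 44 mm, 19 mm outside, their mouths 30 mm high; black thumbscrews at y = -68 and 68 mm, up to 40 mm high.
- punch_nose (a point): the middle of the barrel's nose, same place as the punch's origin. Below it a round point 7 mm in diameter, its last 6 mm tapering to 3 mm, sticks out 23 to 43 mm at rest: how far was set by the last user, differs each time, is not reported and is hidden while in the stand.
- middle_bush (a point): centre of the mouth of the middle guide bush, 30 mm above the worktop; axes as the drawer front's. Its straight hole is 10.5 mm in diameter and goes 12 mm down to the white panel, on which the point is to stand.
- stand: fixed wooden stand of the punch, 56 x 56 x 75 mm on a 76 x 76 x 8 mm foot. Origin: centre of its underside, z up. From its top a bore 21 mm in diameter goes down 30 mm to a flat seat for the barrel's nose; an 11 mm bore goes on below it, down to the worktop, for the point.
- stand_mouth (a point): centre of the stand's bore in its top face, 75 mm above the worktop.
- stand_seat (a point): centre of the seat in the stand, 45 mm above the worktop, where the origin of the seated punch lies.
- spice_jar_3: bystander: clear spice jar with a dark cap, 41 mm across, 105 mm high, between stand and drawer front. Origin at the centre of its underside.
- mug_0: bystander: two-tone mug with a handle, 86 x 120 x 88 mm high. Origin at the centre of its underside.
- glass_1: bystander: clear drinking glass, 80 mm across, 88 mm high. Origin at the centre of its underside.
- tin_9: bystander: tall food tin, 75 mm across, 110 mm high, at the left. Origin at the centre of its underside.
Not all that is in view belongs to the job. What is meant by the stand is not purple or red, and is the larger of those in its own colour.

How it is judged:
By the outcome, as a careful person would: the job done as asked, in the order asked, and still so for the second after the job is handed in, with the robot touching nothing.
It also fails if it takes over 67 s, if anything falls off the work surface, if the arm or the gripper's body presses on something with over 40 N, if the wrist force passes 120 N, or if a joint passes its speed limit or range.

### The arm

A 6-joint arm with a two-finger parallel gripper is mounted at the origin on a cart in front of the work surface, level with it; the furniture and walls round the work are solid. World frame = base frame: x ahead of the robot, y to its left, z up, the work surface at z = 0. Lengths are in mm, angles in rad, forces in N, time in s.
With the tool pointing down it reaches from about 225 to 875 mm from the base axis. Payload 3.4 kg.
Tool frame: the origin (TCP) lies midway between the tips of the shut fingers; the grasp point (between the pads) lies r.pinch_z behind it (r.pinch_z is the distance from the TCP to the grasp point, in mm); z points along the fingers, y is the line along which they close (so a half turn about z gives the same grasp; the last joint's range is limited). The gripper opens to 85 mm and grips with 20 to 120 N. Pads are 22 mm wide; open, the fingers measure 114 mm over their backs; the gripper's body (76 mm by 85 mm) begins 54 mm behind the grasp point. The pads swing forward as they close: fully open they stand 13 mm farther back than shut.
Start: joints at [-1.31, 0.276, 1.505, -0, 1.361, -0.121], TCP at [214.242, -533.634, 206.128] pointing down, gripper open.
Joint ranges: [-2.89, 2.89], [-0.75, 2.08], [0.22, 2.7], [-1.18, 4.32], [0.11, 2.71], [-2.7, 2.7]. Speed limits (rad/s): [2.57, 2.57, 3.14, 3.14, 3.14, 3.14].

### API

Orientations are given as a unit quaternion [x, y, z, w].
In Python, from workcell import readout, get_image, order, r gives the robot as it stands. The module is installed in compiled form; this text tells all that it offers.
- The arm moves only by the tool play_rows, never from a script. Its argument "steps" is a list of rows, each a list of 3 entries, a list of its own where there are three numbers: the shift along the tool's x, y, z in mm, then the turn about the tool's z in degrees, then the gripper command: -1 is shut, 1 is fully open, values between are in proportion. In form: [[[tx, ty, tz], turn, hand], ...]. A call has 1 to 20 rows; each row is the pose to reach, as a shift and turn from the pose commanded when the call began, along the tool's axes at that moment; what a row does not reach only later rows make up. A row lasts 1/10 s, in which the tool goes at most 50 mm and 8.59 degrees, less where a joint would pass 70% of its speed; a pose out of reach is approached as far as the arm can. A call with a gripper value outside its range is refused whole. The fingers move at their own pace and stop on an object; "newtons" is the grip in N (left out, the last holds). Time passes only in rows, so rows that repeat a pose let the fingers close. It gives the time, the measured TCP pose, the force, the opening and the grip force at its end, in the units of the state.
- readout.get_state(): the state, without advancing time (a new reading comes with each control period).
- get_image(name): name is "side" or "top"; returns a dict with "image" (420x560x3 uint8, red, green, blue), "range_z" (420x560 float32, mm along the optical axis (not along the pixel's ray), 0 where there is no reading), "fov_y" (degrees; the focal length in pixels is half the picture's height over the tangent of half this angle, whatever the lens; pixels are square), "cx", "cy" (the principal point, pixels), "R" (3x3) and "t" (3): a world point X has camera coordinates R X + t. Camera axes: x right, y down, z forward; pixel columns grow to the right and rows downward; lengths in mm; the calibration is good to about 2 mm. A picture is of the moment at which its call begins.
- order.finish_job(): hands the job in; it is judged then, once.
The state is a dict: "clock": time; "qpos": joint angles; "qvel": joint speeds; "joint_efforts": joint torques, N m; "ee_pos": TCP position; "tcp_rot": TCP orientation; "force": force on the tool from outside, world axes, zero at the start; "ft_torque": the same for the moment, N m; "opening": finger opening in mm; "finger_force": force on a finger pad.
Only numpy, scipy, OpenCV 4.12 (cv2) and the standard library are available. Lean on these libraries where they do the work, as an engineer would, in place of code of your own. Each camera call takes 0.05 s, during which the arm holds its last target. There are 200 camera calls.

## Working session

There is one attempt and no reset: what is moved stays moved. The work goes in short steps, Python scripts to look and compute and a tool call to move; the robot and the scene stay as the last step left them, time stands still between calls to the robot, and variables do not carry over. Pictures are saved under pics/ and viewed, at most 10 in all, crops included, and the job is handed in when it is done.

Besides the shell and the picture viewer there is one more tool, called after ">>>" as name(argument=value, ...) on one line, values as JSON. play_rows: Moves the arm, as the interface text tells. Its arguments: {"type":"object","properties":{"steps":{"type":"array"},"newtons":{"type":"number"}},"required":["steps"]}

```bash
mkdir -p pics; cat > h.py <<'E'
import numpy as np, cv2
from workcell import readout, get_image, order, r
def grab(n,f=None):
    d=get_image(n)
    if f: cv2.imwrite('pics/'+f,d['image'][:,:,::-1]); 
    np.savez('%s.npz'%n,**d)
    return d
def load(n): return dict(np.load('%s.npz'%n))
def foc(d): return 210/np.tan(np.radians(float(d['fov_y']))/2)
def ray(d,u,v):
    c=np.array([(u-d['cx'])/foc(d),(v-d['cy'])/foc(d),1]); R=d['R']
    return -R.T@d['t'], R.T@c
def plane(d,u,v,z):
    o,k=ray(d,u,v); return o+k*(z-o[2])/k[2]
def proj(d,X):
    c=d['R']@np.array(X)+d['t']; return c[:2]/c[2]*foc(d)+[d['cx'],d['cy']]
def cloud(d):
    v,u=np.mgrid[:420,:560]; z=d['range_z']
    P=np.stack([(u-d['cx'])/foc(d)*z,(v-d['cy'])/foc(d)*z,z],-1)
    return (P-d['t'])@d['R']
E
python3 - <<'E'
from h import *
for n in('side','top'):
    d=grab(n,n+'0.png'); print(n,d['fov_y'],d['cx'],d['cy'],(-d['R'].T@d['t']).round(),d['R'][2].round(2))
print(readout.get_state(), r.pinch_z)
E
```

```text
side 57.59802106604579 278.40500557657504 206.38985097712873 [145. 599. 905.] [ 0.38 -0.49 -0.79]
top 54.83979244072994 278.48767564704247 217.076962778167 [ 295.  113. 1367.] [ 0.21 -0.02 -0.98]
{'clock': 0.1, 'qpos': array([-1.30999638e+00,  2.76537443e-01,  1.50601620e+00, -2.69437459e-05,
        1.36070725e+00, -1.20954863e-01]), 'qvel': array([-0.0001396 , -0.00099219, -0.0046188 , -0.00108897, -0.00096516,
       -0.00025144]), 'joint_efforts': array([ 9.69809771e-04, -4.17696154e+01, -2.46405315e+01, -1.28933275e-04,
        5.80027787e-03, -2.42479040e-06]), 'ee_pos': array([ 214.09033561, -533.09694083,  205.31915456]), 'tcp_rot': array([ 9.81837274e-01,  1.89723142e-01, -7.14174503e-05, -8.31162146e-04]), 'force': array([-0.27373065, -0.68720258, -0.69702542]), 'ft_torque': array([ 0.00812046, -0.01264487,  0.02373914]), 'finger_force': 0.0, 'opening': 85.29626450616652} 18.700000000000003
```

View pics/side0.png

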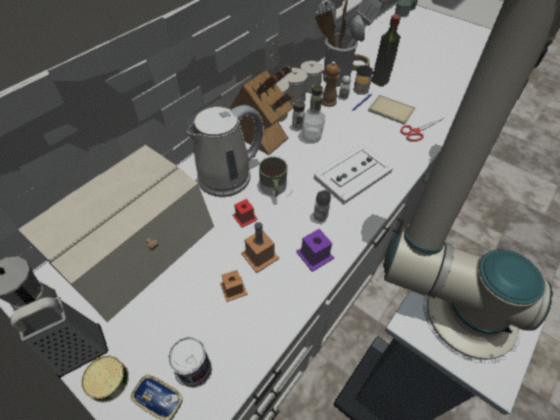

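View pics/top0.png

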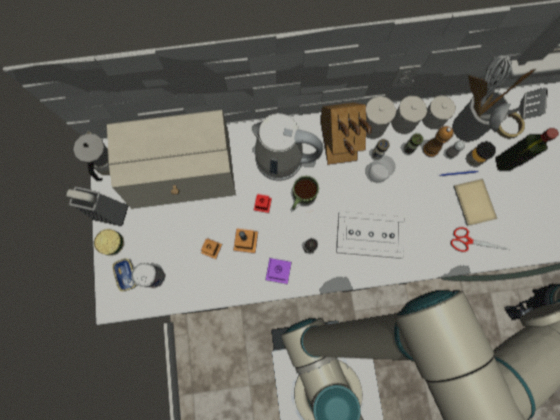

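Side view: punch upright in the larger orange stand at (260,245), purple decoy at (317,250), jar at (322,205), drawer front at (353,173), tin at (190,360). Top view: the stand is at (245,240), the jar at (311,245), the jig at (370,234), the mug at (305,188) and the tin at (147,275).

```bash
python3 - <<'E'
from h import *
t=load('top');s=load('side')
def crop(d,u0,v0,w,h,k): return cv2.resize(d['image'][v0:v0+h,u0:u0+w,::-1],None,fx=k,fy=k,interpolation=cv2.INTER_CUBIC)
a=crop(t,335,205,72,56,5); b=crop(s,310,145,85,56,5)
c=crop(t,225,215,72,56,5); e=crop(s,230,212,85,56,5)
cv2.imwrite('pics/c1.png',np.vstack([np.hstack([a,b]),np.hstack([c,e])]))
# orange stand mask + depth clouds
for n,d in(('top',t),('side',s)):
    P=cloud(d);hsv=cv2.cvtColor(d['image'],cv2.COLOR_RGB2HSV)
    m=cv2.inRange(hsv,(5,110,80),(16,255,255))
    k,l,st,ce=cv2.connectedComponentsWithStats(m)
    for i in range(1,k):
        if st[i,4]>80:
            q=P[l==i]; print(n,'orange',st[i],ce[i].round(1),np.median(q,0).round())
            g=q[abs(q[:,2]-75)<6]
            if len(g)>15: print('  topface mean',g.mean(0).round(1),g.min(0).round(),g.max(0).round(),cv2.minAreaRect(g[:,:2].astype(np.float32)))
    for nm,lo,hi,zz in(('jig',(0,0),(0,0),26),):
        R=P.reshape(-1,3); 
    print(n,'high pts near stand')
E
```

```text
top orange [439 127  14  12  91] [445.7 132.7] [ 750. -481.  155.]
top orange [234 229  23  24 397] [245.6 241. ] [504. 195.  74.]
  topface mean [512.4 201.3  75.7] [482. 170.  69.] [546. 233.  81.] ((514.6217651367188, 202.75344848632812), (55.74577331542969, 55.69499969482422), 75.19367980957031)
top orange [202 239  19  19 231] [210.3 248. ] [502. 318.  54.]
top high pts near stand
side orange [246  72  24  17 151] [257.5  80.6] [ 832. -166.  222.]
side orange [244  85  47  38 424] [269.7 103.2] [ 774. -150.  175.]
side orange [263 123  21  26 218] [272.3 135.3] [ 774. -172.   33.]
side orange [246 233  27  21 249] [258.8 243.8] [506. 212.  72.]
  topface mean [509.6 208.2  72.5] [483. 177.  69.] [543. 234.  76.] ((513.048583984375, 204.01922607421875), (53.225189208984375, 53.511966705322266), 77.03721618652344)
side orange [243 252  35  19 152] [260.4 261.9] [489. 226.   6.]
side orange [222 271  24  30 334] [232.1 284.3] [499. 325.  52.]
side high pts near stand
```

View pics/c1.png

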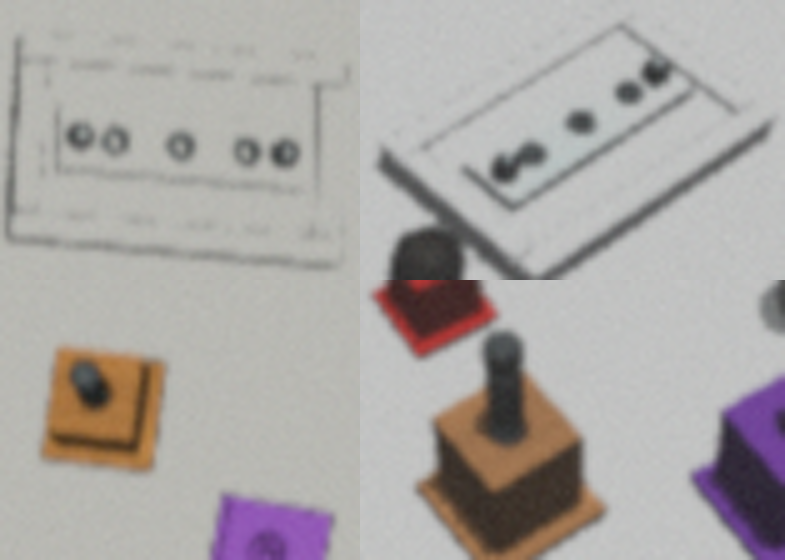

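The crops show the middle bush at top (370.8,233.8) / side (353.8,169.0), the outer bushes either side of it, and the punch in its stand with the cap at side (258.3,225.7).

```bash
python3 - <<'E'
from h import *
t=load('top');s=load('side')
def T(x,y,u,v,k=5): return (x+.5)/k-.5+u,(y+.5)/k-.5+v
tb=[T(116,141,335,205),T(181,146,335,205),T(247,152,335,205)]
sb=[T(534-360,153,310,145),T(581-360,122,310,145),T(629-360,92,310,145)]
for a,b in zip(tb,sb): print(plane(t,*a,30).round(1),plane(s,*b,30).round(1))
# refine by dark blob centroid
for n,d,pts in(('top',t,tb),('side',s,sb)):
    g=cv2.cvtColor(d['image'],cv2.COLOR_RGB2GRAY).astype(float)
    for u,v in pts:
        for _ in range(3):
            V,U=np.mgrid[int(round(v))-3:int(round(v))+4,int(round(u))-3:int(round(u))+4]
            w=np.clip(g[V,U].max()*0.85-g[V,U],0,None); u,v=(w*U).sum()/w.sum(),(w*V).sum()/w.sum()
        print(n,'ref',u.round(1),v.round(1),plane(d,u,v,30).round(1))
# cap top centre in both views
print('cap',plane(t,*T(83,372,225,215-56),151).round(1) , plane(t,*T(83,372-280,225,215),151).round(1),plane(s,*T(503-360,345-280,230,212),151).round(1))
print('predicted cap px', [(proj(d,[513.5,203.5,151])).round(1) for d in(t,s)])
# depth clouds: cap, jar
for n,d in(('top',t),('side',s)):
    P=cloud(d).reshape(-1,3)
    for nm,c,r_,z0,z1 in(('punch',(513,203),40,100,165),('capTop',(513,203),40,146,156),('jar',(480,60),80,60,115),('tin',(430,440),90,90,120)):
        q=P[(np.hypot(*(P[:,:2]-c).T)<r_)&(P[:,2]>z0)&(P[:,2]<z1)]
        if len(q): print(n,nm,len(q),q.mean(0).round(1),q.min(0).round(),q.max(0).round())
E
```

```text
[ 488.  -174.8   30. ] [ 485.  -172.6   30. ]
[ 478.8 -217.2   30. ] [ 476.3 -214.1   30. ]
[ 468.8 -260.2   30. ] [ 466.4 -256.5   30. ]
top ref 357.8 232.5 [ 488.9 -175.    30. ]
top ref 370.9 233.7 [ 479.2 -217.6   30. ]
top ref 384.3 234.8 [ 469.5 -261.2   30. ]
side ref 342.8 176.1 [ 486.9 -166.1   30. ]
side ref 353.7 169.0 [ 476.4 -213.9   30. ]
side ref 363.5 162.9 [ 466.4 -256.9   30. ]
cap [517.9 202.9 151. ] [517.9 202.9 151. ] [512.2 204.4 151. ]
predicted cap px [array([241.2, 234.4]), array([258. , 224.1])]
top punch 47 [512.6 201.9 142.3] [506. 193. 106.] [525. 211. 158.]
top capTop 28 [515.1 203.  151.2] [508. 195. 147.] [525. 211. 156.]
top jar 197 [444.   34.5  92.2] [403. -19.  64.] [481. 124. 114.]
top tin 308 [435.2 506.9 107.6] [401. 483.  90.] [472. 530. 117.]
side punch 120 [511.2 205.4 130.5] [505. 192. 101.] [522. 212. 152.]
side capTop 25 [514.2 202.6 148.5] [508. 195. 146.] [522. 209. 152.]
side jar 328 [445.9  29.2  84.9] [402. -20.  60.] [480. 123. 106.]
side tin 690 [434.  508.1 104.5] [400. 483.  90.] [472. 530. 110.]
```

```bash
cat >> h.py <<'E'
from scipy.spatial.transform import Rotation as Ro
def sh(target,ref=None):
    s=readout.get_state(); p=s['ee_pos'] if ref is None else np.array(ref)
    return Ro.from_quat(s['tcp_rot']).inv().apply(np.array(target)-p).round(1)
E
python3 - <<'E'
from h import *
t=load('top');s=load('side')
print('jar',plane(t,311,243,105).round(),plane(s,323,197,105).round())
print(sh([513.5,203.5,206],[214.24,-533.63,206.13]))
E
```

```text
jar [465.  -7. 105.] [457.  -1. 105.]
[ 552.3 -572.6    1.2]
```

>>> play_rows(steps=[[[140,-143,0],0,1],[[280,-290,0],0,1],[[420,-430,0],0,1],[[552,-572,0],0,1],[[552,-572,0],0,1],[[552,-572,0],0,1],[[552,-572,0],0,1],[[552,-572,0],0,1],[[552,-572,0],0,1],[[552,-572,0],0,1],[[552,-572,0],0,1],[[552,-572,0],0,1],[[552,-572,0],0,1],[[552,-572,0],0,1],[[552,-572,0],0,1],[[552,-572,0],0,1],[[552,-572,0],0,1],[[552,-572,0],0,1],[[552,-572,0],0,1],[[552,-572,0],0,1]], newtons=30)

```text
clock: 2.1
ee_pos: [512.8, 201.5, 206.1]
tcp_rot: [0.982, 0.189, -0.0, 0.0]
force: [-0.1, 0.8, -0.9]
opening: 85.6
finger_force: 0.0
```

>>> play_rows(steps=[[[0,-1,40],0,1],[[0,-1,80],0,1],[[0,-1,110],0,1],[[0,-1,120],0,1],[[0,-1,120],0,1],[[0,-1,120],0,1],[[0,-1,120],0,1]])

```text
clock: 2.8
ee_pos: [514.6, 204.0, 88.1]
tcp_rot: [0.982, 0.19, 0.002, -0.0]
force: [-0.1, -0.7, -0.1]
opening: 85.3
finger_force: 0.0
```

```bash
python3 - <<'E'
from h import *
s=readout.get_state(); print(s['ee_pos'],s['force'],s['tcp_rot'],s['opening'])
d=grab('side'); u,v=proj(d,[513,203,120]).astype(int)
cv2.imwrite('pics/g1.png',cv2.resize(d['image'][v-50:v+50,u-65:u+65,::-1],None,fx=5,fy=5,interpolation=cv2.INTER_CUBIC))
E
```

```text
[514.62686366 203.95028949  88.05384635] [-0.10895034 -0.66526232 -0.100268  ] [ 9.81871406e-01  1.89537635e-01  2.00483771e-03 -8.56719093e-05] 85.27608652810933
```

View pics/g1.png

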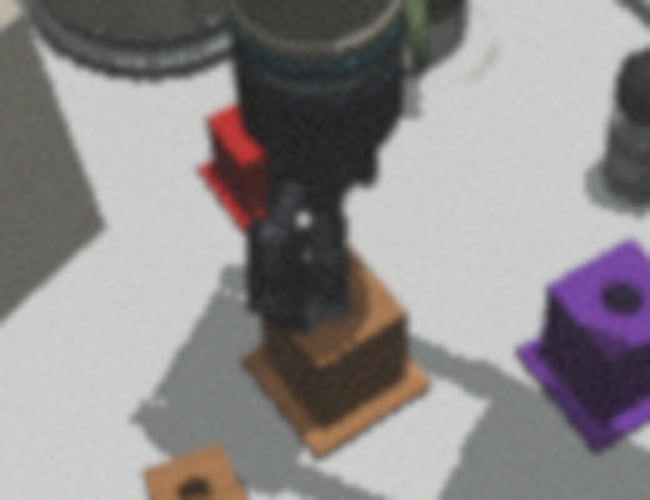

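The gripper straddles the punch over the orange stand (finger at crop (300,260)), clear of everything else. Closing.

>>> play_rows(steps=[[[0,0,0],0,-0.2],[[0,0,0],0,-0.4],[[0,0,0],0,-0.6],[[0,0,0],0,-0.7],[[0,0,0],0,-0.8],[[0,0,0],0,-1],[[0,0,0],0,-1],[[0,0,0],0,-1],[[0,0,0],0,-1]], newtons=30)

```text
clock: 3.75
ee_pos: [513.1, 203.6, 86.1]
tcp_rot: [0.982, 0.19, 0.0, 0.0]
force: [0.0, -0.7, 1.4]
opening: 18.6
finger_force: 29.4
```

>>> play_rows(steps=[[[0,0,0],0,-1],[[0,0,0],0,-1],[[0,0,-30],0,-1],[[0,0,-60],0,-1],[[0,0,-95],0,-1],[[0,0,-125],0,-1],[[0,0,-125],0,-1],[[0,0,-125],0,-1]], newtons=80)

```text
clock: 4.55
ee_pos: [512.5, 204.1, 210.5]
tcp_rot: [0.982, 0.19, -0.0, -0.0]
force: [-0.4, -0.7, -1.5]
opening: 17.6
finger_force: 77.9
```

>>> play_rows(steps=[[[-20,40,0],0,-1],[[-38,75,0],0,-1],[[-56,112,0],0,-1],[[-75,149,0],0,-1],[[-94,187,0],0,-1],[[-113,224,0],0,-1],[[-132,262,0],0,-1],[[-151,300,0],0,-1],[[-170,338,0],0,-1],[[-182,362,0],0,-1],[[-189,377,0],0,-1],[[-189,377,0],0,-1],[[-189,377,0],0,-1],[[-189,377,0],0,-1],[[-189,377,0],0,-1],[[-189,377,70],0,-1],[[-189,377,70],0,-1],[[-189,377,70],0,-1],[[-189,377,70],0,-1]])

```text
clock: 6.45
ee_pos: [478.7, -216.1, 141.7]
tcp_rot: [0.982, 0.19, 0.0, 0.0]
force: [1.4, 0.1, -1.5]
opening: 17.9
finger_force: 78.6
```

```bash
python3 - <<'E'
from h import *
s=readout.get_state(); print(s['ee_pos'],s['force'],s['tcp_rot'],s['opening'])
o=[]
for n in('side','top'):
    d=grab(n); u,v=proj(d,[478,-216,60]).astype(int); print(n,u,v, proj(d,s['ee_pos']-[0,0,41]).round(1))
    o.append(cv2.resize(d['image'][v-40:v+40,u-40:u+40,::-1],None,fx=5,fy=5,interpolation=cv2.INTER_CUBIC))
cv2.imwrite('pics/b1.png',np.hstack(o))
E
```

```text
[ 478.65539624 -216.08519855  141.72935429] [ 1.41975443  0.08915173 -1.45002551] [9.81739501e-01 1.90229812e-01 3.30832170e-04 2.47796259e-04] 17.92086166722673
side 355 161 [357.3 152. ]
top 372 232 [375.3 230.2]
```

View pics/b1.png

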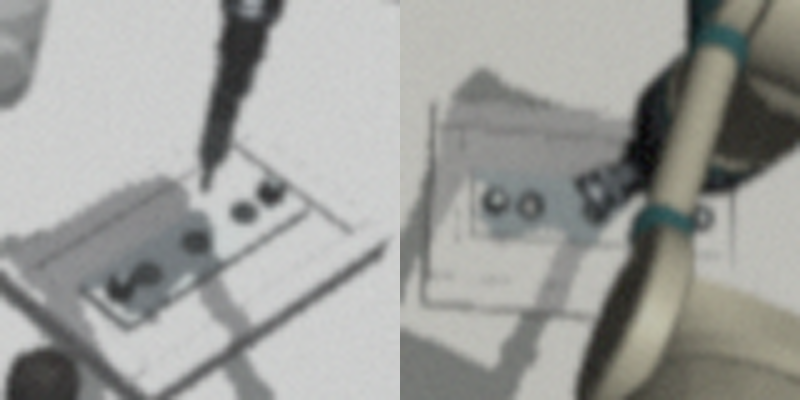

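Side crop: the punch is held upright and its tip is at crop (206,188), i.e. pixel (355.8,158.2); the middle bush is below at (196,240). The top view is hidden by the gripper. Now tip length and side offset.

```bash
python3 - <<'E'
from h import *
d=load('side'); g=cv2.cvtColor(d['image'],cv2.COLOR_RGB2GRAY).astype(float)
p=readout.get_state()['ee_pos']
for v in range(140,161):
    U=np.arange(347,369); w=np.clip(150-g[v,U],0,None); w[w<15]=0
    z=[zz for zz in np.arange(40,150,.5) if proj(d,[p[0],p[1],zz])[1]>=v]
    zz=max(z) if z else 0
    print(v,'u',((w*U).sum()/max(w.sum(),1)).round(2),'width',(w.sum()/100).round(1),'axis z',zz,'pred u',proj(d,[p[0],p[1],zz])[0].round(2))
print('bush pred avg',proj(d,[477.8,-215.7,30]).round(1),'TCP axis at 30',proj(d,[p[0],p[1],30]).round(1))
V,U=np.mgrid[165:173,349:359]; w=np.clip(115-g[V,U],0,None); print('bush centroid',(w*U).sum()/w.sum(),(w*V).sum()/w.sum())
E
```

```text
140 u 359.85 width 5.3 axis z 147.5 pred u 359.99
141 u 359.46 width 4.9 axis z 143.5 pred u 359.75
142 u 359.38 width 4.9 axis z 140.0 pred u 359.54
143 u 359.07 width 4.9 axis z 136.0 pred u 359.3
144 u 358.71 width 4.7 axis z 132.0 pred u 359.06
145 u 358.53 width 4.2 axis z 128.0 pred u 358.82
146 u 358.32 width 4.0 axis z 124.0 pred u 358.59
147 u 358.16 width 4.0 axis z 120.0 pred u 358.35
148 u 357.77 width 4.0 axis z 116.0 pred u 358.12
149 u 357.64 width 4.0 axis z 112.0 pred u 357.89
150 u 357.48 width 4.2 axis z 107.5 pred u 357.63
151 u 357.24 width 3.9 axis z 103.5 pred u 357.4
152 u 356.99 width 3.4 axis z 99.5 pred u 357.17
153 u 356.58 width 2.3 axis z 95.5 pred u 356.94
154 u 356.19 width 1.4 axis z 91.0 pred u 356.69
155 u 356.34 width 0.8 axis z 87.0 pred u 356.46
156 u 355.7 width 0.7 axis z 82.5 pred u 356.21
157 u 360.69 width 1.2 axis z 78.5 pred u 355.99
158 u 359.52 width 2.4 axis z 74.0 pred u 355.74
159 u 362.15 width 2.7 axis z 70.0 pred u 355.53
160 u 363.28 width 2.2 axis z 65.5 pred u 355.28
bush pred avg [353.7 168.5] TCP axis at 30 [353.4 168. ]
bush centroid 353.6643598615917 168.99307958477507
```

>>> play_rows(steps=[[[-1.6,-0.6,10],0,-1],[[-1.6,-0.6,20],0,-1],[[-1.6,-0.6,30],0,-1],[[-1.6,-0.6,36],0,-1],[[-1.6,-0.6,36],0,-1],[[-1.6,-0.6,36],0,-1],[[-1.6,-0.6,36],0,-1]])

```text
clock: 7.25
ee_pos: [476.7, -216.8, 105.4]
tcp_rot: [0.982, 0.19, 0.0, 0.0]
force: [0.3, -0.6, -0.5]
opening: 17.6
finger_force: 78.6
```

```bash
python3 - <<'E'
from h import *
s=readout.get_state(); print(s['ee_pos'],s['force'],s['tcp_rot'])
I=[grab('side') for _ in range(4)]; d=I[0]; im=np.mean([i['image'] for i in I],0).astype(np.uint8)
cv2.imwrite('pics/b2.png',cv2.resize(im[140:185,325:385,::-1],None,fx=10,fy=10,interpolation=cv2.INTER_CUBIC))
g=cv2.cvtColor(im,cv2.COLOR_RGB2GRAY)
print(g[158:173,347:362])
p=s['ee_pos']; print([(z,proj(d,[p[0],p[1],z]).round(1)) for z in (65,42,38,36,34,30)])
E
```

```text
[ 476.69520443 -216.77261937  105.35501424] [ 0.26330085 -0.59987795 -0.50246674] [9.81841579e-01 1.89702338e-01 2.48564971e-04 2.74105034e-04]
[[128 121 124 139 159 174 150  95  67  67  69  80 132 189 206]
 [123 129 134 134 141 141 119  80  67  66  70  91 144 192 204]
 [134 137 136 137 136 129 103  74  68  67  75 109 167 199 201]
 [137 136 134 137 136 130 105  80  68  70  84 135 184 196 179]
 [138 138 135 136 136 131 118  87  71  78 113 166 196 189 143]
 [136 137 136 136 135 131 119  88  75  91 135 186 199 185 124]
 [136 137 136 133 130 126 114  87  77 101 139 182 198 189 141]
 [135 133 132 130 126 123 109  82  81 106 129 153 185 198 181]
 [133 130 126 126 122 113  98  76  82 110 124 133 160 195 200]
 [130 127 123 124 114  95  80  70  76 101 118 127 150 193 205]
 [126 124 124 118 100  78  68  67  70  88 113 125 152 192 205]
 [124 122 123 114  93  73  73  72  69  81 107 125 150 192 204]
 [123 124 122 116  96  78  72  69  70  82 106 124 151 192 203]
 [122 123 122 120 113  99  89  83  85 100 117 124 148 187 190]
 [123 123 121 121 120 117 113 113 114 117 120 123 137 164 154]]
[(65, array([356. , 160.6])), (42, array([354.8, 165.8])), (38, array([354.5, 166.7])), (36, array([354.4, 167.1])), (34, array([354.3, 167.6])), (30, array([354.1, 168.5]))]
```

View pics/b2.png

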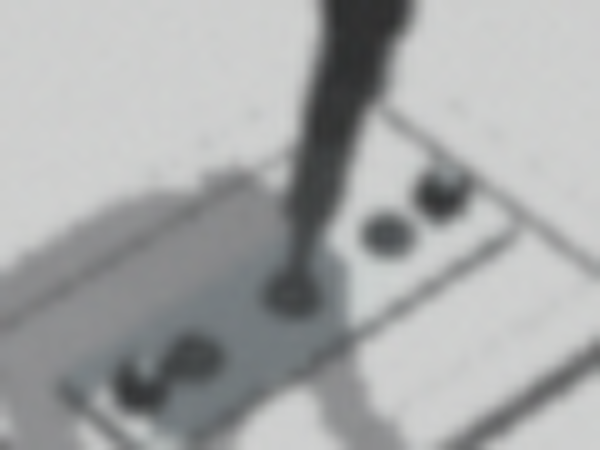

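The tip at crop (300,262) stands directly above the middle bush at (292,295), aligned to within about 1 mm sideways. Feeling downward.

>>> play_rows(steps=[[[0,0,2],0,-1],[[0,0,4],0,-1],[[0,0,6],0,-1],[[0,0,8],0,-1],[[0,0,8],0,-1],[[0,0,8],0,-1]])

```text
clock: 8.05
ee_pos: [476.3, -216.5, 97.0]
tcp_rot: [0.982, 0.19, -0.0, -0.0]
force: [1.6, -0.2, -1.2]
opening: 17.7
finger_force: 78.6
```

>>> play_rows(steps=[[[0,0,1],0,-1],[[0,0,2],0,-1],[[0,0,3],0,-1],[[0,0,3],0,-1],[[0,0,3],0,-1]])

```text
clock: 8.55
ee_pos: [476.3, -216.5, 94.1]
tcp_rot: [0.982, 0.19, -0.0, 0.0]
force: [-0.6, 0.3, -2.1]
opening: 17.3
finger_force: 78.6
```

>>> play_rows(steps=[[[0,0,1],0,-1],[[0,0,2],0,-1],[[0,0,2],0,-1],[[0,0,2],0,-1]])

```text
clock: 8.95
ee_pos: [476.3, -216.5, 92.0]
tcp_rot: [0.982, 0.19, -0.0, 0.0]
force: [-0.6, 0.3, -1.2]
opening: 17.8
finger_force: 78.6
```

>>> play_rows(steps=[[[0,0,1],0,-1],[[0,0,2],0,-1],[[0,0,2],0,-1],[[0,0,2],0,-1]])

```text
clock: 9.35
ee_pos: [476.3, -216.5, 90.1]
tcp_rot: [0.982, 0.19, -0.0, 0.0]
force: [1.2, 0.2, -1.1]
opening: 17.7
finger_force: 78.6
```

>>> play_rows(steps=[[[0,0,1],0,-1],[[0,0,2],0,-1],[[0,0,2],0,-1],[[0,0,2],0,-1]])

```text
clock: 9.75
ee_pos: [476.3, -216.5, 88.0]
tcp_rot: [0.982, 0.19, -0.0, -0.0]
force: [0.2, -0.1, -1.8]
opening: 17.5
finger_force: 78.6
```

>>> play_rows(steps=[[[0,0,1],0,-1],[[0,0,1.5],0,-1],[[0,0,1.5],0,-1],[[0,0,1.5],0,-1]])

```text
clock: 10.15
ee_pos: [476.6, -216.7, 86.9]
tcp_rot: [0.982, 0.19, 0.0, 0.0]
force: [0.8, 0.4, 1.2]
opening: 17.6
finger_force: 78.8
```

>>> play_rows(steps=[[[0,0,0.3],0,-1],[[0,0,0.6],0,-1],[[0,0,0.9],0,-1],[[0,0,1.2],0,-1],[[0,0,1.5],0,-1],[[0,0,1.5],0,-1]])

```text
clock: 10.75
ee_pos: [476.7, -216.7, 85.6]
tcp_rot: [0.982, 0.19, 0.0, 0.0]
force: [-0.8, -0.2, 6.1]
opening: 17.8
finger_force: 79.1
```

>>> play_rows(steps=[[[0,0,0.3],0,-1],[[0,0,0.6],0,-1],[[0,0,0.9],0,-1],[[0,0,0.9],0,-1]])

```text
clock: 11.15
ee_pos: [476.8, -216.8, 84.9]
tcp_rot: [0.982, 0.19, 0.0, 0.0]
force: [-0.6, 0.2, 6.8]
opening: 17.6
finger_force: 79.1
```

>>> play_rows(steps=[[[0,0,0.2],0,-1],[[0,0,0.4],0,-1],[[0,0,0.6],0,-1],[[0,0,0.8],0,-1],[[0,0,1.0],0,-1],[[0,0,1.0],0,-1]])

```text
clock: 11.75
ee_pos: [476.9, -216.8, 84.2]
tcp_rot: [0.982, 0.19, 0.001, 0.001]
force: [-1.1, 0.8, 8.7]
opening: 17.6
finger_force: 79.1
```

>>> play_rows(steps=[[[0,0,0.2],0,-1],[[0,0,0.4],0,-1],[[0,0,0.6],0,-1],[[0,0,0.8],0,-1],[[0,0,0.8],0,-1]])

```text
clock: 12.25
ee_pos: [477.0, -216.8, 83.6]
tcp_rot: [0.982, 0.19, 0.001, 0.001]
force: [-1.1, 1.0, 8.7]
opening: 17.3
finger_force: 79.1
```

>>> play_rows(steps=[[[0,0,0.2],0,-1],[[0,0,0.4],0,-1],[[0,0,0.6],0,-1],[[0,0,0.6],0,-1]])

```text
clock: 12.65
ee_pos: [477.0, -216.8, 83.0]
tcp_rot: [0.982, 0.19, 0.001, 0.001]
force: [-1.0, 0.9, 9.3]
opening: 17.7
finger_force: 79.1
```

>>> play_rows(steps=[[[0,0,0.2],0,-1],[[0,0,0.4],0,-1],[[0,0,0.6],0,-1],[[0,0,0.6],0,-1]])

```text
clock: 13.05
ee_pos: [476.9, -216.8, 82.3]
tcp_rot: [0.982, 0.19, 0.001, 0.001]
force: [-1.1, 0.7, 9.3]
opening: 17.6
finger_force: 79.1
```

```bash
python3 -c "
from h import *
s=readout.get_state();print(s['ee_pos'],s['force'],s['ft_torque'],s['tcp_rot'])"
```

```text
[ 476.88678413 -216.84839303   82.30624683] [-1.06019936  0.73736541  9.32545849] [0.1113837  0.20149381 0.02834733] [9.81835468e-01 1.89732495e-01 5.96163858e-04 5.81353067e-04]
```

>>> play_rows(steps=[[[0,0,0.2],0,-1],[[0,0,0.4],0,-1],[[0,0,0.6],0,-1],[[0,0,0.6],0,-1]])

```text
clock: 13.45
ee_pos: [476.8, -216.8, 81.5]
tcp_rot: [0.982, 0.19, 0.001, 0.001]
force: [-0.6, 1.0, 7.7]
opening: 17.8
finger_force: 79.0
```

>>> play_rows(steps=[[[0,0,0.2],0,-1],[[0,0,0.4],0,-1],[[0,0,0.4],0,-1],[[0,0,0.4],0,-1]])

```text
clock: 13.85
ee_pos: [476.7, -216.8, 80.7]
tcp_rot: [0.982, 0.19, 0.0, 0.0]
force: [-0.1, 0.1, 5.2]
opening: 17.8
finger_force: 79.0
```

>>> play_rows(steps=[[[0,0,0.2],0,-1],[[0,0,0.4],0,-1],[[0,0,0.4],0,-1],[[0,0,0.4],0,-1]])

```text
clock: 14.25
ee_pos: [476.5, -216.7, 79.8]
tcp_rot: [0.982, 0.19, 0.0, 0.0]
force: [0.2, -0.6, 3.7]
opening: 17.5
finger_force: 79.1
```

>>> play_rows(steps=[[[0,0,0.2],0,-1],[[0,0,0.3],0,-1],[[0,0,0.3],0,-1]])

```text
clock: 14.55
ee_pos: [476.4, -216.6, 79.4]
tcp_rot: [0.982, 0.19, 0.0, 0.0]
force: [-0.3, -0.9, 3.8]
opening: 17.7
finger_force: 79.2
```

```bash
python3 -c "
from h import *
F=[];Z=[]
for _ in range(12):
    get_image('side'); s=readout.get_state(); F.append(s['force']);Z.append(s['ee_pos'][2])
print(np.mean(F,0),np.std(F,0),np.mean(Z),np.array(F)[:,2].round(1),s['ft_torque'])"
```

```text
[-0.14838114 -0.27972944  3.34039601] [0.64565062 0.5787349  0.53717234] 79.51536851946246 [2.8 3.7 3.  3.4 4.4 3.  3.9 2.9 3.  2.6 4.  3.5] [-0.12150242 -0.04458274  0.02738585]
```

>>> play_rows(steps=[[[0,0,0.2],0,-1],[[0,0,0.4],0,-1],[[0,0,0.4],0,-1]])

```text
clock: 15.45
ee_pos: [476.4, -216.6, 79.1]
tcp_rot: [0.982, 0.19, 0.0, 0.0]
force: [0.3, -0.6, 2.8]
opening: 17.5
finger_force: 79.4
```

The push gave way (peak about 11 N, now about 4 N). Lifting straight off.

>>> play_rows(steps=[[[0,0,-1],0,-1],[[0,0,-3],0,-1],[[0,0,-6],0,-1],[[0,0,-10],0,-1],[[0,0,-15],0,-1],[[0,0,-25],0,-1],[[0,0,-45],0,-1],[[0,0,-75],0,-1],[[0,0,-105],0,-1],[[0,0,-132],0,-1],[[0,0,-132],0,-1],[[0,0,-132],0,-1]])

```text
clock: 16.65
ee_pos: [476.0, -216.2, 211.0]
tcp_rot: [0.982, 0.19, -0.0, -0.0]
force: [-0.9, 0.5, -2.1]
opening: 17.2
finger_force: 78.6
```

```bash
python3 -c "
from h import *
print(readout.get_state()['ee_pos'],readout.get_state()['force'],sh([513.1,203.6,211]))"
```

```text
[ 476.01983777 -216.21531638  211.04454012] [-0.89574847  0.50668945 -2.12226694] [ 1.909e+02 -3.758e+02  1.000e-01]
```

>>> play_rows(steps=[[[20,-38,0],0,-1],[[38,-75,0],0,-1],[[57,-112,0],0,-1],[[76,-150,0],0,-1],[[95,-188,0],0,-1],[[114,-225,0],0,-1],[[133,-263,0],0,-1],[[152,-300,0],0,-1],[[171,-338,0],0,-1],[[184,-362,0],0,-1],[[191,-376,0],0,-1],[[191,-376,0],0,-1],[[191,-376,0],0,-1],[[191,-376,0],0,-1],[[191,-376,0],0,-1],[[191,-376,55],0,-1],[[191,-376,55],0,-1],[[191,-376,55],0,-1],[[191,-376,55],0,-1],[[191,-376,55],0,-1]])

```text
clock: 18.65
ee_pos: [515.1, 203.8, 158.1]
tcp_rot: [0.982, 0.19, 0.002, -0.0]
force: [0.3, -0.7, -0.4]
opening: 17.7
finger_force: 78.8
```

```bash
python3 -c "
from h import *
s=readout.get_state();print(s['ee_pos'],s['force'],sh([513.1,203.6,156]))
d=grab('side');u,v=proj(d,[513,203,90]).astype(int)
print(u,v,[proj(d,[513,203.6,z]).round(1) for z in(115,87,75)])
cv2.imwrite('pics/s1.png',cv2.resize(d['image'][v-30:v+30,u-40:u+40,::-1],None,fx=8,fy=8,interpolation=cv2.INTER_CUBIC))"
```

```text
[515.10727806 203.76580768 158.12091223] [ 0.30573789 -0.68863227 -0.37196816] [-1.9 -0.6  2.1]
259 238 [array([258.6, 232.6]), array([258.9, 238.8]), array([259.1, 241.4])]
```

View pics/s1.png

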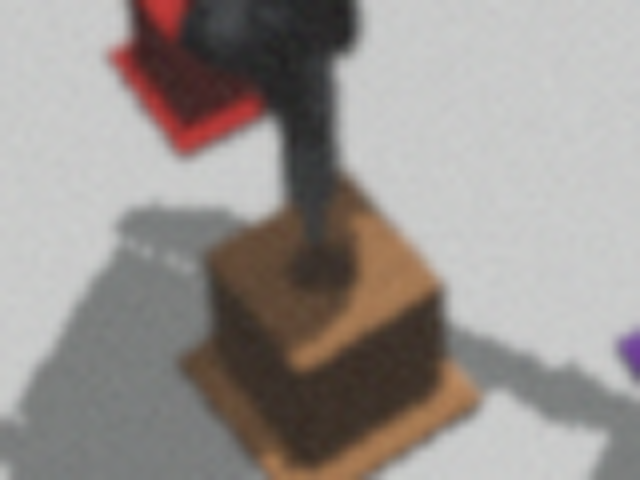

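The tip at crop (315,235) is right over the stand's bore at (322,268). Lowering in stages.

>>> play_rows(steps=[[[0,0,0],0,-1],[[0,0,0],0,-1],[[0,0,3],0,-1],[[0,0,6],0,-1],[[0,0,6],0,-1],[[0,0,6],0,-1]])

```text
clock: 19.3
ee_pos: [513.4, 203.5, 149.8]
tcp_rot: [0.982, 0.19, -0.0, 0.0]
force: [0.8, -0.3, -2.0]
opening: 17.7
finger_force: 78.8
```

>>> play_rows(steps=[[[-0.3,0,5],0,-1],[[-0.3,0,10],0,-1],[[-0.3,0,15],0,-1],[[-0.3,0,20],0,-1],[[-0.3,0,25],0,-1],[[-0.3,0,30],0,-1],[[-0.3,0,30],0,-1]])

```text
clock: 20.0
ee_pos: [512.6, 203.3, 119.1]
tcp_rot: [0.982, 0.19, -0.001, 0.0]
force: [-0.6, 0.1, -2.0]
opening: 18.0
finger_force: 78.8
```

>>> play_rows(steps=[[[0,0,1],0,-1],[[0,0,2],0,-1],[[0,0,3],0,-1],[[0,0,4],0,-1],[[0,0,5],0,-1],[[0,0,5],0,-1]])

```text
clock: 20.6
ee_pos: [513.1, 203.4, 115.0]
tcp_rot: [0.982, 0.19, -0.0, 0.0]
force: [-0.1, -0.2, -2.0]
opening: 17.6
finger_force: 78.8
```

>>> play_rows(steps=[[[0,0,1],0,-1],[[0,0,2],0,-1],[[0,0,3],0,-1],[[0,0,4],0,-1],[[0,0,4],0,-1]])

```text
clock: 21.1
ee_pos: [513.1, 203.4, 110.9]
tcp_rot: [0.982, 0.19, -0.0, 0.0]
force: [0.2, -0.1, -1.7]
opening: 17.6
finger_force: 78.8
```

No contact, so both bores are clear. Going on down to the seat.

>>> play_rows(steps=[[[0,0,2],0,-1],[[0,0,4],0,-1],[[0,0,7],0,-1],[[0,0,10],0,-1],[[0,0,13],0,-1],[[0,0,16],0,-1],[[0,0,19],0,-1],[[0,0,21],0,-1],[[0,0,21],0,-1],[[0,0,21],0,-1]])

```text
clock: 22.1
ee_pos: [513.2, 203.3, 90.0]
tcp_rot: [0.982, 0.19, -0.0, 0.0]
force: [-0.8, -0.9, -2.2]
opening: 17.6
finger_force: 79.0
```

>>> play_rows(steps=[[[0,0,1],0,-1],[[0,0,2],0,-1],[[0,0,2.5],0,-1],[[0,0,2.5],0,-1],[[0,0,2.5],0,-1]])

```text
clock: 22.6
ee_pos: [513.4, 203.3, 87.6]
tcp_rot: [0.982, 0.19, 0.0, 0.0]
force: [0.4, -1.4, -1.3]
opening: 17.7
finger_force: 79.2
```

>>> play_rows(steps=[[[0,0,0.4],0,-1],[[0,0,0.8],0,-1],[[0,0,0.8],0,-1],[[0,0,0.8],0,-1]])

```text
clock: 23.0
ee_pos: [513.3, 203.4, 86.8]
tcp_rot: [0.982, 0.19, 0.0, 0.0]
force: [-0.1, -1.7, -0.2]
opening: 17.9
finger_force: 79.3
```

>>> play_rows(steps=[[[0,0,0.3],0,-1],[[0,0,0.6],0,-1],[[0,0,0.6],0,-1],[[0,0,0.6],0,-1]])

```text
clock: 23.4
ee_pos: [513.4, 203.4, 86.3]
tcp_rot: [0.982, 0.19, 0.0, 0.0]
force: [0.4, -2.1, -0.0]
opening: 17.7
finger_force: 79.5
```

Within a fraction of a millimetre of the seat; releasing gently.

>>> play_rows(steps=[[[0,0,0],0,-0.5],[[0,0,0],0,-0.4],[[0,0,0],0,-0.2],[[0,0,0],0,0.1],[[0,0,0],0,0.4],[[0,0,0],0,0.7],[[0,0,0],0,1],[[0,0,0],0,1],[[0,0,0],0,1],[[0,0,0],0,1]], newtons=30)

```text
clock: 24.4
ee_pos: [513.2, 203.4, 86.2]
tcp_rot: [0.982, 0.19, -0.0, 0.0]
force: [-0.8, 0.9, 0.3]
opening: 85.2
finger_force: 0.0
```

>>> play_rows(steps=[[[0,0,-10],0,1],[[0,0,-30],0,1],[[0,0,-60],0,1],[[0,0,-90],0,1],[[0,0,-120],0,1],[[0,0,-150],0,1],[[-60,60,-150],0,1],[[-100,100,-150],0,1],[[-140,140,-150],0,1],[[-140,140,-150],0,1],[[-140,140,-150],0,1],[[-140,140,-150],0,1],[[-140,140,-150],0,1]])

```text
clock: 25.7
ee_pos: [436.1, 22.1, 236.7]
tcp_rot: [0.982, 0.19, 0.001, -0.0]
force: [0.1, 0.4, -0.6]
opening: 85.5
finger_force: 0.0
```

```bash
python3 -c "
from h import *
print(readout.get_state()['ee_pos'],readout.get_state()['opening'])
d=grab('side','f.png');P=cloud(d).reshape(-1,3)
q=P[(np.hypot(*(P[:,:2]-[513,203]).T)<40)&(P[:,2]>146)&(P[:,2]<160)];print(len(q),q.mean(0).round(1),q.max(0).round())"
```

```text
[436.11898124  22.05944124 236.74122739] 85.47476885216307
30 [513.4 203.4 148. ] [522. 211. 150.]
```

View pics/f.png

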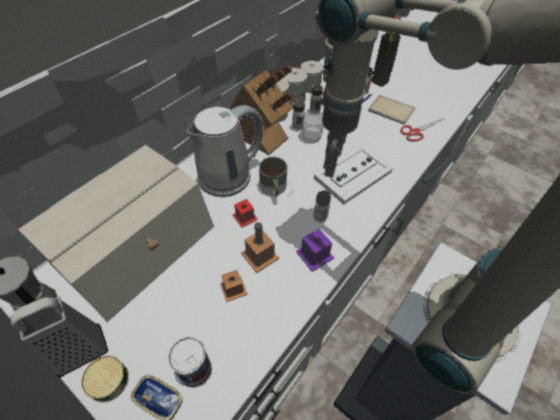

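The punch is upright in the orange stand at (259,235), with its cap at the same height as before. The jar (322,205), mug, glass and tin have not moved, and the gripper is clear of everything.

```bash
python3 -c "
from workcell import order
print(order.finish_job())"
```

```text
the job is handed in; nothing more can be done
None
```

I tripped the punch once, in the middle bush: the push peaked at about 11 N and gave way to about 4 N. I then lifted straight off, put the punch back in its stand and handed the job in; the jar, mug, glass and tin stand where they were, but I have not seen the judge's verdict.

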